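# Sort the locksmith's drop-offs and oil the locks

### The job

Sort the mixed drop-offs on the bench: put both padlocks into the orange tray that carries the oil can, and both car keys into the grey bin, setting them in rather than throwing them or dropping them from high up. When all four are sorted, press the oil can's red cap all the way down to oil the locks and let it spring back up. Leave the mug, the screwdriver and the jar where they are.

Things in the scene. Friction and masses are not known exactly. Their poses are not given: they have to be found in the camera images.
- padlock_a: Brass padlock lying flat: a block 48 mm (x) by 50 mm (y) by 24 mm high, with a steel shackle reaching 53 mm from the origin along +x (round bar 8 mm thick, 40 mm wide overall, its middle 12 mm up); about 200 g; origin at the centre of the block's underside, z up. Grip the block across y.
- padlock_b: Blue padlock lying flat: a block 48 mm (x) by 50 mm (y) by 24 mm high, with a steel shackle reaching 53 mm from the origin along +x (round bar 8 mm thick, 40 mm wide overall, its middle 12 mm up); about 200 g; origin at the centre of the block's underside, z up. Grip the block across y.
- carkey_a: Car key with a black head, lying flat: a plastic head 50 mm (x) by 34 mm (y) by 15 mm high, with a steel blade 9 mm wide reaching 71 mm from the origin along +x, 7.5 mm up; about 60 g; origin at the centre of the head's underside, z up. Grip the head across y.
- carkey_b: Car key with a red head, lying flat: a plastic head 50 mm (x) by 34 mm (y) by 15 mm high, with a steel blade 9 mm wide reaching 71 mm from the origin along +x, 7.5 mm up; about 60 g; origin at the centre of the head's underside, z up. Grip the head across y.
- key_bin: Grey bin for the car keys: an open box 130 mm along its x, 200 mm along its y, 50 mm high, walls and floor about 4 mm thick (the floor's upper face about 4 mm up), fixed to the bench; origin at the centre of its underside, z up.
- lock_tray: Orange tray for the padlocks, same size as the grey bin, walls and floor 4 mm, origin at the centre of its underside, z up, fixed. Against its far (+x) wall stands a fixed white and green oil can, 60 mm across, its axis 100 mm from the origin along +x, 84 mm high without cap; a thin red spout at 70 to 83 mm height runs from it along -x, ending 11 mm inside the far wall.
- oil_cap_top (a point): Centre of the top of the oil can's red cap, a disc 38 mm across; about 104 mm above the bench when up.
- oil_cap (a joint): How far the cap is pressed down, in m: 0 up, 0.008 fully down; a spring (about 2 N at the start, 5.5 N fully down) lifts it again.
- mug: Bystander: blue ceramic mug, 76 mm across, 88 mm high; origin at the centre of its underside.
- screwdriver: Bystander: screwdriver with a yellow handle, 190 mm long, lying along its x.
- pin_jar: Bystander: glass jar with a black cap, 64 mm across, 70 mm high; origin at the centre of its underside.
There are look-alikes about, which are no part of the job. There is more than one size of the padlock_b; the one meant has the size given above. Several things have the shape of the carkey_a; the one meant has the colours described above.

How it is judged:
On the way, in this order (a step that is already met when the one before it is completed fails the run):
1. both padlocks lie in the orange tray and both car keys in the grey bin, let go (x of padlock_a in the frame of lock_tray between -0.061 and 0.061 m and y of padlock_a in the frame of lock_tray between -0.096 and 0.096 m and z of padlock_a in the frame of lock_tray between -0.002 and 0.045 m and x of padlock_b in the frame of lock_tray between -0.061 and 0.061 m and y of padlock_b in the frame of lock_tray between -0.096 and 0.096 m and z of padlock_b in the frame of lock_tray between -0.002 and 0.045 m and x of carkey_a in the frame of key_bin between -0.061 and 0.061 m and y of carkey_a in the frame of key_bin between -0.096 and 0.096 m and z of carkey_a in the frame of key_bin between -0.002 and 0.045 m and x of carkey_b in the frame of key_bin between -0.061 and 0.061 m and y of carkey_b in the frame of key_bin between -0.096 and 0.096 m and z of carkey_b in the frame of key_bin between -0.002 and 0.045 m and contact force between the fingers and padlock_a below 0.1 N and contact force between the fingers and padlock_b below 0.1 N and contact force between the fingers and carkey_a below 0.1 N and contact force between the fingers and carkey_b below 0.1 N), for 0.2 s.
2. then the oil can's cap is pressed down at least 6 of its 8 mm (value of joint oil_cap above 0.006 m), for 0.05 s.
At the end, for the whole second after the job is handed in: Each padlock's origin is inside the orange tray's walls and each car key's inside the grey bin's (within 61 mm of the box's centre along its x, 96 mm along its y, less than 45 mm above the bench), all at rest (under 0.02 m/s), and the oil cap is back up (less than 2 mm down) (x of padlock_a in the frame of lock_tray between -0.061 and 0.061 m and y of padlock_a in the frame of lock_tray between -0.096 and 0.096 m and z of padlock_a in the frame of lock_tray between -0.002 and 0.045 m and x of padlock_b in the frame of lock_tray between -0.061 and 0.061 m and y of padlock_b in the frame of lock_tray between -0.096 and 0.096 m and z of padlock_b in the frame of lock_tray between -0.002 and 0.045 m and x of carkey_a in the frame of key_bin between -0.061 and 0.061 m and y of carkey_a in the frame of key_bin between -0.096 and 0.096 m and z of carkey_a in the frame of key_bin between -0.002 and 0.045 m and x of carkey_b in the frame of key_bin between -0.061 and 0.061 m and y of carkey_b in the frame of key_bin between -0.096 and 0.096 m and z of carkey_b in the frame of key_bin between -0.002 and 0.045 m and linear speed of each of padlock_a, padlock_b, carkey_a, carkey_b below 0.02 m/s and value of joint oil_cap below 0.002 m); the robot touches nothing.
It fails at once if the mug is moved more than 30 mm (distance of mug from where it was at the start of the episode above 0.03 m).
It fails at once if the screwdriver is moved more than 30 mm (distance of screwdriver from where it was at the start of the episode above 0.03 m).
It fails at once if the jar is moved more than 30 mm (distance of pin_jar from where it was at the start of the episode above 0.03 m).
It fails at once if a padlock or key is thrown or dropped from high up (flies free of the fingers faster than 1.4 m/s, a fall of about 100 mm) ((linear speed of padlock_a above 1.4 m/s and contact force between the fingers and padlock_a below 0.1 N) or (linear speed of padlock_b above 1.4 m/s and contact force between the fingers and padlock_b below 0.1 N) or (linear speed of carkey_a above 1.4 m/s and contact force between the fingers and carkey_a below 0.1 N) or (linear speed of carkey_b above 1.4 m/s and contact force between the fingers and carkey_b below 0.1 N)).
It also fails if it takes over 72 s, if anything falls off the work surface, if the arm or the gripper's body presses on something with over 40 N, if the wrist force passes 120 N, or if a joint passes its speed limit or range.

### The arm

A 6-joint arm with a two-finger parallel gripper is mounted at the origin on the work surface. World frame = base frame: x ahead of the robot, y to its left, z up, the work surface at z = 0. Lengths are in m, angles in rad, forces in N, time in s.
With the tool pointing down it reaches from about 0.35 to 0.725 m from the base axis. Payload 6 kg.
Tool frame: the origin (TCP) lies on the centre line of the jaws, within the pads' length; the fingertips stand 17 mm ahead of it and the grasp point (between the pads) lies 2 mm behind it; z points along the fingers, y is the line along which they close (so a half turn about z gives the same grasp; the last joint's range is limited). The gripper opens to 85 mm and grips with 20 to 120 N. Pads are 22 mm wide; open, the fingers measure 114 mm over their backs; the gripper's body (76 mm by 85 mm) begins 54 mm behind the grasp point. The pads swing forward as they close: fully open they stand 13 mm farther back than shut.
Start: joints at [-0.788, 0.04, 0.085, 0, -1.615, -0.334], TCP at [0.26, -0.541, 0.248] pointing down, gripper open.
Joint ranges: [-2.56, 2.56], [-1.29, 2.01], [-1.08, 1.49], [-3.29, 1.98], [-2.81, -0.18], [-2.99, 2.99]. Speed limits (rad/s): [2.57, 2.57, 3.01, 3.14, 3.14, 3.14].

### API

Orientations are given as a unit quaternion [w, x, y, z].
In Python, from plant import bot gives the robot as it stands.
- The arm moves only by the shell command python3 -m pendant 'ROWS' [FORCE]. ROWS is text: rows parted by semicolons, each of 7 numbers parted by spaces: the shift along the tool's x, y, z in mm, then the turn, a rotation vector about the tool's x, y, z in rad, then the finger opening in mm, from 0 to 85.4. A call has 1 to 8 rows; each row is the pose to reach, as a shift and turn from the pose commanded when the call began, along the tool's axes at that moment; what a row does not reach only later rows make up. A row lasts 1/10 s, in which the tool goes at most 50 mm and 8.59 degrees, less where a joint would pass 70% of its speed; a pose out of reach is approached as far as the arm can. A call with a gripper value outside its range is refused whole. The fingers move at their own pace and stop on an object; FORCE is the grip in N (left out, the last holds). Time passes only in rows, so rows that repeat a pose let the fingers close. It gives the time, the measured TCP pose, the force, the opening and the grip force at its end, in the units of the state.
- bot.get_state(): the state, without advancing time (a new reading comes with each control period).
- bot.get_image(name): name is "scene" or "top"; returns (picture, depth): 480x640x3 uint8, red, green, blue; 480x640 float32, m along the optical axis (not along the pixel's ray), 0 where there is no reading.
- bot.get_calibration(name): a dict with "camera_matrix" (3x3 intrinsics, pixels), "rvec" (rotation vector, rad) and "tvec" (3), from world to camera coordinates, as OpenCV has them. Camera axes: x right, y down, z forward; pixel columns grow to the right and rows downward; lengths in m; the calibration is good to about 2 mm. A picture is of the moment at which its call begins. get_calibration takes no time and is no camera call.
- bot.sign_off(): hands the job in; it is judged then, once.
The state is a dict: "clock": time; "q": joint angles; "dq": joint speeds; "joint_efforts": joint torques, N m; "tcp_pos": TCP position; "eef_rot": TCP orientation; "force": force on the tool from outside, world axes, zero at the start; "torque": the same for the moment, N m; "grip_width": finger opening in m; "gripper_force": force on a finger pad.
Only numpy, scipy, OpenCV 4.12 (cv2) and the standard library are available. Lean on these libraries where they do the work, as an engineer would, in place of code of your own. Each camera call takes 0.05 s, during which the arm holds its last target. There are 200 camera calls.

## Working session

There is one attempt and no reset: what is moved stays moved. The work goes in short steps, Python scripts to look and compute and a shell command to move; the robot and the scene stay as the last step left them, time stands still between calls to the robot, and variables do not carry over. Pictures are saved under pics/ and viewed, at most 10 in all, crops included, and the job is handed in when it is done.

```bash
mkdir -p pics; ls; python3 - <<'E'
from plant import bot
import cv2,numpy as np
for n in("top","scene"):
    im,d=bot.get_image(n); cv2.imwrite(f"pics/{n}0.png",im[:,:,::-1]); np.savez(f"{n}0.npz",im=im,d=d)
    c=bot.get_calibration(n); R=cv2.Rodrigues(np.array(c["rvec"]))[0]; print(n,np.round(c["camera_matrix"],1).tolist(),-R.T@np.array(c["tvec"]).ravel())
s=bot.get_state();print(s)
E
```

```text
pics
top [[516.1, 0.0, 316.7], [0.0, 516.1, 243.1], [0.0, 0.0, 1.0]] [0.38149373 0.12220125 1.19846751]
scene [[508.1, 0.0, 325.7], [0.0, 508.1, 236.5], [0.0, 0.0, 1.0]] [ 1.50500485 -0.44605417  0.81545533]
{'clock': 0.1, 'q': array([-7.88306776e-01,  4.07943836e-02,  8.39320005e-02, -4.23802670e-04,
       -1.61549213e+00, -3.33702002e-01]), 'dq': array([ 4.23022265e-04, -1.55768706e-03,  1.32849394e-03,  8.35002659e-05,
       -2.74434560e-04, -4.48790461e-04]), 'joint_efforts': array([-5.98461076e-03, -3.69347799e+01,  3.48280478e+01,  6.95170417e+00,
       -4.55178073e-03,  2.84491065e-06]), 'tcp_pos': array([ 0.26028924, -0.54031454,  0.24736323]), 'eef_rot': array([-2.33010404e-04, -2.22524373e-01,  9.74926793e-01,  7.72985934e-04]), 'force': array([-0.23572155, -0.00461374,  0.43673561]), 'torque': array([ 0.01606337, -0.05328738, -0.01865614]), 'gripper_force': 0.0, 'grip_width': 0.08522741830877038}
```

View pics/top0.png

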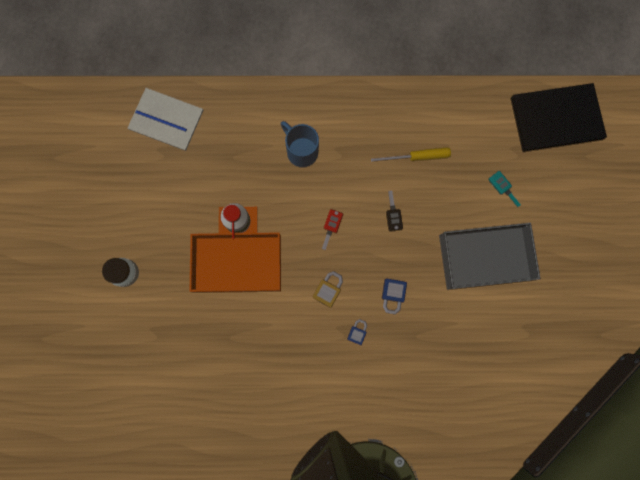

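View pics/scene0.png

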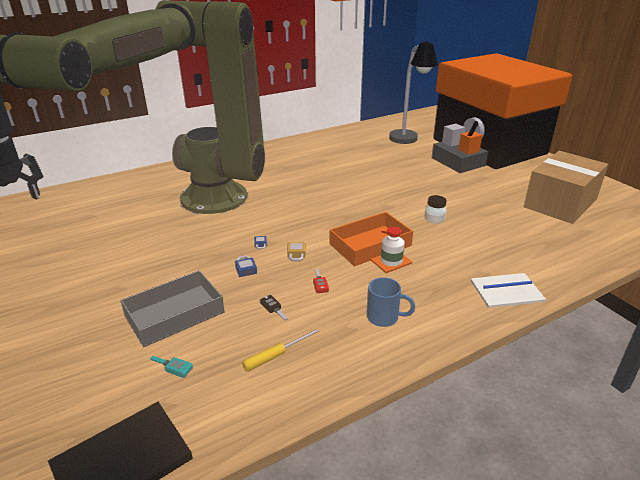

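Candidates in the top view are:
- **padlock_b:** the blue padlock at (395,292) is large and the one at (358,335) is small, so I choose the large one.
- **carkey_a:** the key at (395,217) is black and the one at (502,185) is teal, so I choose the black one.
- **carkey_b:** the only red key is at (333,222).
- **padlock_a:** the only brass padlock is at (328,290).

The tray is at (236,263), the bin at (490,256) and the cap at (232,213).

```bash
cat > h.py <<'E'
import cv2,numpy as np
from plant import bot
def cal(n="top"):
    c=bot.get_calibration(n); return np.array(c["camera_matrix"]),cv2.Rodrigues(np.array(c["rvec"]))[0],np.array(c["tvec"]).ravel()
def ray(px,z,n="top"):
    K,R,t=cal(n); px=np.atleast_2d(np.array(px,float)); C=-R.T@t
    d=(R.T@np.linalg.inv(K)@np.c_[px,np.ones(len(px))].T).T
    return C+d*((z-C[2])/d[:,2])[:,None]
def blob(mask,roi,z):
    x0,y0,x1,y1=roi; m=np.zeros(mask.shape,np.uint8); m[y0:y1,x0:x1]=mask[y0:y1,x0:x1]
    cs=cv2.findContours(m,cv2.RETR_EXTERNAL,cv2.CHAIN_APPROX_NONE)[0]; c=max(cs,key=cv2.contourArea)
    w=ray(c[:,0,:],z)[:,:2]*1000
    (cx,cy),(a,b),an=cv2.minAreaRect(w.astype(np.float32))
    return (round(cx),round(cy)),(round(a),round(b)),round(an,1)
E
python3 - <<'E'
from h import *
f=np.load("top0.npz");im=f["im"]
h=cv2.cvtColor(im,cv2.COLOR_RGB2HSV);H,S,V=[h[:,:,i].astype(int) for i in range(3)]
M=lambda c:(c*255).astype(np.uint8)
blue=M((H>105)&(H<130)&(S>110)); red=M(((H<4)|(H>174))&(S>170)&(V>80)); blk=M(V<50)
yel=M((H>18)&(H<32)&(S>120)&(V>100)); org=M((H>4)&(H<14)&(S>200))
gry=M((S<40)&(V>40))
for n,m,r,z in(("blue",blue,(375,270,415,315),.024),("small",blue,(340,320,375,350),.015),("red",red,(315,200,350,240),.015),("black",blk,(380,200,410,235),.015),("brass",yel,(310,265,350,310),.024),("tray",org,(180,230,290,300),.05),("bin",gry,(430,215,550,295),.05),("cap",red,(215,198,250,221),.104),("teal",M((H>80)&(H<95)&(S>120)),(485,165,525,210),.015)):
    try: print(n,*blob(m,r,z))
    except Exception as e: print(n,e)
for n,p,z in(("shackle blue",(392,312),.012),("blade black",(391,193),.0075),("blade red",(324,248),.0075),("shackle brass",(338,274),.012),("bin corners",(440,233),.05),("",(531,225),.05),("",(540,278),.05),("",(447,290),.05),("tray",(190,234),.05),("",(281,234),.05),("",(281,292),.05),("",(191,292),.05),("mug",(302,145),.088),("jar",(119,271),.07),("screw",(372,160),.01),("",(450,154),.01)):
    print(n,np.round(ray(p,z)[0,:2]*1000))
crop=im[180:360,290:430];cv2.imwrite("pics/crop.png",cv2.resize(crop,None,fx=3.3,fy=3.3,interpolation=cv2.INTER_CUBIC)[:,:,::-1])
E
```

```text
blue (446, -69) (46, 44) 79.5
small (347, 24) (18, 28) 64.3
red (608, 68) (29, 45) 69.3
black (611, -75) (49, 31) 6.3
brass (440, 87) (48, 46) 60.1
tray (513, 290) (137, 201) 0.8
bin (521, -281) (128, 209) 5.8
cap (610, 291) (33, 32) 0.9
teal (699, -328) (47, 33) 37.1
shackle blue [396. -65.]
blade black [676. -71.]
blade red [545.  89.]
shackle brass [484.  58.]
bin corners [ 572. -172.]
 [ 590. -380.]
 [ 469. -393.]
 [ 443. -183.]
tray [572. 392.]
 [571. 187.]
 [441. 187.]
 [442. 386.]
mug [767. 139.]
jar [488. 539.]
screw [756. -27.]
 [ 771. -214.]
```

View pics/crop.png

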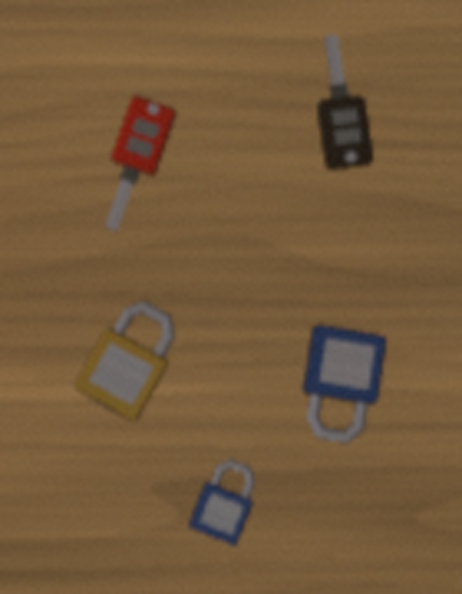

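The crop shows the full-size blue padlock at (346,364), with the small decoy at (222,512). It also shows the black key at (344,130), the red key at (143,135) and the brass padlock at (122,372), so my choices hold. I'm starting with the black key.

```bash
cat > go.py <<'E'
# usage: go.py x y z yaw(deg, of tool y) : prints the shift (mm) and turn for a tool held vertical
import sys,numpy as np
from scipy.spatial.transform import Rotation as Ro
from plant import bot
s=bot.get_state();w,x,y,z=s["eef_rot"];R=Ro.from_quat([x,y,z,w])
X,Y,Z,a=map(float,sys.argv[1:]);a=np.radians(a)
ty=[np.cos(a),np.sin(a),0];tz=[0,0,-1];G=Ro.from_matrix(np.c_[np.cross(ty,tz),ty,tz])
yw=np.degrees(np.arctan2(*R.as_matrix()[[1,0],1]))
print("tcp",np.round(s["tcp_pos"]*1000,1),"yaw",round(yw,1),"q6",round(s["q"][5],2),"w",round(s["grip_width"]*1000,1),"F",np.round(s["force"],1),"t",s["clock"])
print("shift",np.round(R.inv().apply(np.array([X,Y,Z])-s["tcp_pos"]*1000),1),"turn",np.round((R.inv()*G).as_rotvec(),3))
E
python3 -m pendant '-518 268 148 0 0 0.339 85; -518 268 148 0 0 0.339 85; -518 268 148 0 0 0.339 85; -518 268 148 0 0 0.339 85; -518 268 148 0 0 0.339 85; -518 268 148 0 0 0.339 85; -518 268 148 0 0 0.339 85; -518 268 148 0 0 0.339 85' 40
python3 go.py 611 -75 100 96.3
```

```text
clock: 0.9
tcp_pos: [0.4896, -0.2347, 0.1512]
eef_rot: [-0.0, -0.055, 0.998, 0.0]
force: [1.1, -1.2, 0.9]
grip_width: 0.0848
gripper_force: 0.0
tcp [ 489.6 -234.7  151.2] yaw 96.3 q6 -1.38 w 84.8 F [ 1.1 -1.2  0.9] t 0.9
shift [-138.2  145.4   51.2] turn [ 0. -0.  0.]
```

```bash
python3 -m pendant '-138 145 51 0 0 0 70; -138 145 51 0 0 0 70; -138 145 51 0 0 0 70; -138 145 51 0 0 0 70; -138 145 51 0 0 0 70; -138 145 51 0 0 0 70; -138 145 51 0 0 0 70' >/dev/null
python3 go.py 610 -75 18 96.3
python3 - <<'E'
from h import *
f,_=bot.get_image("scene"); cv2.imwrite("pics/s1.png",cv2.resize(f[220:360,180:360],None,fx=3.5,fy=3.5)[:,:,::-1])
E
```

```text
tcp [609.9 -77.9 100.8] yaw 96.3 q6 -1.66 w 70.0 F [ 0.  -0.   0.2] t 1.6
shift [-0.5  2.9 82.8] turn [-0. -0. -0.]
```

View pics/s1.png

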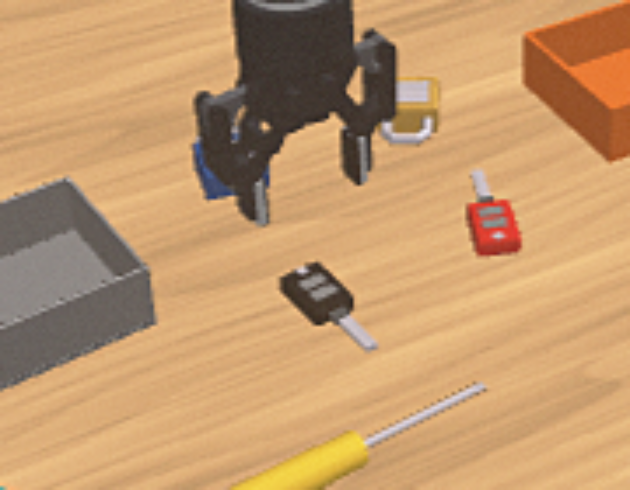

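The open jaws (around (255,200) and (358,165)) straddle the black key at (318,292). I'll go down, grip and lift.

```bash
python3 -m pendant '0 3 45 0 0 0 70; 0 3 75 0 0 0 70; 0 3 83 0 0 0 70; 0 3 83 0 0 0 70; 0 3 83 0 0 0 10; 0 3 83 0 0 0 10; 0 3 83 0 0 0 10; 0 3 83 0 0 0 10' 40
python3 -m pendant '0 0 0 0 0 0 10; 0 0 0 0 0 0 10; 0 0 -25 0 0 0 10; 0 0 -60 0 0 0 10; 0 0 -110 0 0 0 10; 0 0 -110 0 0 0 10'
python3 go.py 511 -338 100 185
```

```text
clock: 2.45
tcp_pos: [0.6112, -0.0744, 0.0203]
eef_rot: [0.002, -0.055, 0.998, -0.0]
force: [-0.8, -0.1, 6.1]
grip_width: 0.0328
gripper_force: 40.9
clock: 3.05
tcp_pos: [0.6135, -0.0748, 0.1371]
eef_rot: [0.007, -0.055, 0.998, -0.001]
force: [1.3, -0.2, -0.1]
grip_width: 0.0325
gripper_force: 40.1
tcp [613.5 -74.8 137.1] yaw 96.3 q6 -1.67 w 32.5 F [ 1.3 -0.2 -0.1] t 3.05
shift [ 131.3 -250.2   35.9] turn [-0.012  0.009 -1.548]
```

```bash
python3 -m pendant '131 -250 10 0 0 -1.548 10; 131 -250 10 0 0 -1.548 10; 131 -250 10 0 0 -1.548 10; 131 -250 10 0 0 -1.548 10; 131 -250 10 0 0 -1.548 10; 131 -250 10 0 0 -1.548 10; 131 -250 10 0 0 -1.548 10; 131 -250 10 0 0 -1.548 10'
python3 go.py 511 -338 100 185
```

```text
clock: 3.85
tcp_pos: [0.5062, -0.3387, 0.1176]
eef_rot: [0.0, -0.594, 0.804, 0.0]
force: [0.4, 0.3, -0.2]
grip_width: 0.0328
gripper_force: 40.2
tcp [ 506.2 -338.7  117.6] yaw 162.9 q6 -0.04 w 32.8 F [ 0.4  0.3 -0.2] t 3.85
shift [-2.1 -4.4 17.6] turn [ 0.     0.    -0.386]
```

```bash
python3 -m pendant '-2 -4 17 0 0 -0.386 10; -2 -4 17 0 0 -0.386 10; -2 -4 17 0 0 -0.386 10; -2 -4 17 0 0 -0.386 10; -2 -4 50 0 0 -0.386 10; -2 -4 75 0 0 -0.386 10; -2 -4 91 0 0 -0.386 10; -2 -4 91 0 0 -0.386 10'
python3 -m pendant '0 0 0 0 0 0 10; 0 0 0 0 0 0 44; 0 0 0 0 0 0 44; 0 0 0 0 0 0 44; 0 0 -40 0 0 0 44; 0 0 -90 0 0 0 44; 0 0 -110 0 0 0 44; 0 0 -110 0 0 0 70'
python3 go.py 608 68 100 69.3
```

```text
clock: 4.65
tcp_pos: [0.511, -0.3364, 0.0255]
eef_rot: [0.001, 0.736, -0.677, -0.001]
force: [0.5, 0.1, 0.2]
grip_width: 0.0328
gripper_force: 41.3
clock: 5.45
tcp_pos: [0.5133, -0.3375, 0.1423]
eef_rot: [-0.001, 0.736, -0.677, 0.004]
force: [0.7, -0.0, 0.3]
grip_width: 0.0572
gripper_force: 0.0
tcp [ 513.3 -337.5  142.3] yaw -175.2 q6 0.34 w 57.2 F [ 0.7 -0.   0.3] t 5.45
shift [-396.3 -128.2   41.6] turn [-0.009  0.005  2.016]
```

```bash
python3 -m pendant '-396 -128 20 0 0 2.016 70; -396 -128 20 0 0 2.016 70; -396 -128 20 0 0 2.016 70; -396 -128 20 0 0 2.016 70; -396 -128 20 0 0 2.016 70; -396 -128 20 0 0 2.016 70; -396 -128 20 0 0 2.016 70; -396 -128 20 0 0 2.016 70'
python3 go.py 608 68 100 69.3
```

```text
clock: 6.25
tcp_pos: [0.5961, 0.0295, 0.1181]
eef_rot: [-0.0, -0.26, 0.966, 0.0]
force: [1.5, -1.0, 0.8]
grip_width: 0.07
gripper_force: 0.0
tcp [596.1  29.5 118.1] yaw 120.2 q6 -1.43 w 70.0 F [ 1.5 -1.   0.8] t 6.25
shift [-29.7  27.3  18.1] turn [ 0.    -0.001  0.888]
```

```bash
python3 - <<'E'
from h import *
f,_=bot.get_image("top"); cv2.imwrite("pics/t2.png",cv2.resize(f[190:320,270:560],None,fx=2.7,fy=2.7)[:,:,::-1])
E
```

```text
(no output)
```

View pics/t2.png

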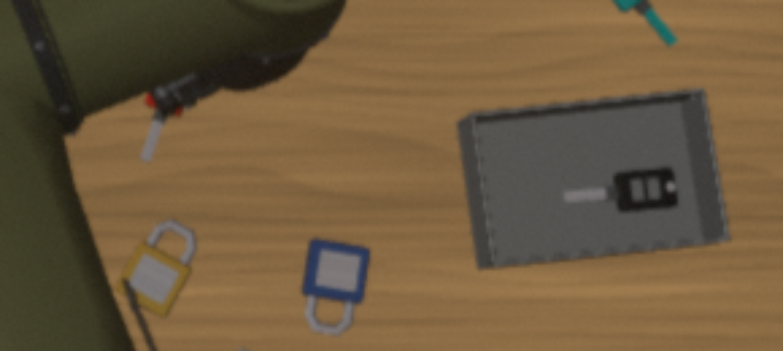

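The black key lies flat in the bin at crop pixel (645,190), with its blade towards +y. Next is the red key.

```bash
python3 -m pendant '-30 27 0 0 0 0.888 70; -30 27 0 0 0 0.888 70; -30 27 0 0 0 0.888 70; -30 27 0 0 0 0.888 70; -30 27 18 0 0 0.888 70; -30 27 18 0 0 0.888 70; -30 27 18 0 0 0.888 70; -30 27 18 0 0 0.888 70'
python3 go.py 608 68 20 69.3
```

```text
clock: 7.1
tcp_pos: [0.6085, 0.066, 0.1007]
eef_rot: [-0.0, 0.175, 0.985, -0.0]
force: [-0.6, 0.0, 0.1]
grip_width: 0.0695
gripper_force: 0.0
tcp [608.5  66.  100.7] yaw 69.9 q6 -2.36 w 69.5 F [-0.6  0.   0.1] t 7.1
shift [ 1.1  1.8 80.7] turn [-0.   -0.    0.01]
```

```bash
python3 -m pendant '1 2 45 0 0 0.01 70; 1 2 70 0 0 0.01 70; 1 2 81 0 0 0.01 70; 1 2 81 0 0 0.01 70; 1 2 81 0 0 0.01 10; 1 2 81 0 0 0.01 10; 1 2 81 0 0 0.01 10; 1 2 81 0 0 0.01 10' 40
python3 -m pendant '0 0 0 0 0 0 10; 0 0 0 0 0 0 10; 0 0 -25 0 0 0 10; 0 0 -60 0 0 0 10; 0 0 -110 0 0 0 10; 0 0 -110 0 0 0 10'
python3 go.py 526 -226 120 185
```

```text
clock: 7.9
tcp_pos: [0.6095, 0.0686, 0.0221]
eef_rot: [0.002, 0.181, 0.983, 0.001]
force: [-0.8, 0.3, 5.8]
grip_width: 0.0329
gripper_force: 40.4
clock: 8.5
tcp_pos: [0.6118, 0.0686, 0.1391]
eef_rot: [0.006, 0.181, 0.983, 0.002]
force: [1.7, -0.6, 1.7]
grip_width: 0.033
gripper_force: 39.9
tcp [611.8  68.6 139.1] yaw 69.1 q6 -2.37 w 33.0 F [ 1.7 -0.6  1.7] t 8.5
shift [ -24.7 -306.    17.2] turn [-0.007  0.014 -2.023]
```

```bash
python3 -m pendant '-25 -306 8 0 0 -2.02 10; -25 -306 8 0 0 -2.02 10; -25 -306 8 0 0 -2.02 10; -25 -306 8 0 0 -2.02 10; -25 -306 8 0 0 -2.02 10; -25 -306 8 0 0 -2.02 10; -25 -306 8 0 0 -2.02 10; -25 -306 8 0 0 -2.02 10' >/dev/null
python3 go.py 526 -226 120 185
```

```text
tcp [ 521.1 -229.1  121.8] yaw 135.6 q6 -0.71 w 32.6 F [-0.5  0.2  0.4] t 9.3
shift [-5.7 -1.4  1.8] turn [ 0.    -0.    -0.862]
```

```bash
python3 -m pendant '-6 -1 2 0 0 -0.86 10; -6 -1 2 0 0 -0.86 10; -6 -1 2 0 0 -0.86 10; -6 -1 2 0 0 -0.86 10; -6 -1 2 0 0 -0.86 10; -6 -1 2 0 0 -0.86 10; -6 -1 40 0 0 -0.86 10; -6 -1 60 0 0 -0.86 10'
python3 go.py 526 -226 27 185
```

```text
clock: 10.1
tcp_pos: [0.5264, -0.2224, 0.0596]
eef_rot: [-0.0, 0.736, -0.677, -0.001]
force: [-0.1, 0.5, -0.9]
grip_width: 0.033
gripper_force: 40.0
tcp [ 526.4 -222.4   59.6] yaw -175.2 q6 0.13 w 33.0 F [-0.1  0.5 -0.9] t 10.1
shift [ 3.6  0.7 32.6] turn [ 0.001  0.002 -0.004]
```

```bash
python3 -m pendant '4 1 20 0 0 0 10; 4 1 32 0 0 0 10; 4 1 32 0 0 0 10; 4 1 32 0 0 0 10; 4 1 32 0 0 0 44; 4 1 32 0 0 0 44; 4 1 32 0 0 0 44; 4 1 32 0 0 0 44'
python3 -m pendant '0 0 -40 0 0 0 50; 0 0 -90 0 0 0 60; 0 0 -100 0 0 0 78; 0 0 -100 0 0 0 78'
python3 go.py 445 -69 100 79.5
```

```text
clock: 10.9
tcp_pos: [0.5268, -0.2269, 0.0303]
eef_rot: [-0.0, 0.736, -0.677, 0.0]
force: [-0.7, 0.2, -0.7]
grip_width: 0.0439
gripper_force: 0.0
clock: 11.3
tcp_pos: [0.5281, -0.2273, 0.1335]
eef_rot: [-0.002, 0.736, -0.677, 0.003]
force: [-0.8, -0.2, -0.6]
grip_width: 0.0779
gripper_force: 0.0
tcp [ 528.1 -227.3  133.5] yaw -175.2 q6 0.14 w 77.9 F [-0.8 -0.2 -0.6] t 11.3
shift [-164.7   69.8   32.8] turn [-0.006  0.004  1.837]
```

```bash
python3 -m pendant '-165 70 10 0 0 1.837 80; -165 70 10 0 0 1.837 80; -165 70 10 0 0 1.837 80; -165 70 10 0 0 1.837 80; -165 70 10 0 0 1.837 80; -165 70 10 0 0 1.837 80; -165 70 10 0 0 1.837 80; -165 70 10 0 0 1.837 80' >/dev/null
python3 go.py 446 -69 100 79.5
```

```text
tcp [442.6 -68.1 118.8] yaw 119.4 q6 -1.36 w 80.1 F [0.  0.6 1.5] t 12.1
shift [-2.6 -2.5 18.8] turn [ 0.    -0.001  0.697]
```

```bash
python3 -m pendant '-3 -3 19 0 0 0.697 80; -3 -3 19 0 0 0.697 80; -3 -3 19 0 0 0.697 80; -3 -3 19 0 0 0.697 80; -3 -3 19 0 0 0.697 80; -3 -3 19 0 0 0.697 80' >/dev/null
python3 go.py 446 -69 20 79.5
python3 - <<'E'
from h import *
f,_=bot.get_image("scene"); cv2.imwrite("pics/s3.png",cv2.resize(f[190:350,110:350],None,fx=3,fy=3)[:,:,::-1])
E
```

```text
tcp [446.6 -69.5  99.9] yaw 79.8 q6 -2.04 w 80.1 F [-0.4  0.8  0. ] t 12.7
shift [ 0.6  0.3 79.9] turn [-0.    -0.001  0.004]
```

View pics/s3.png

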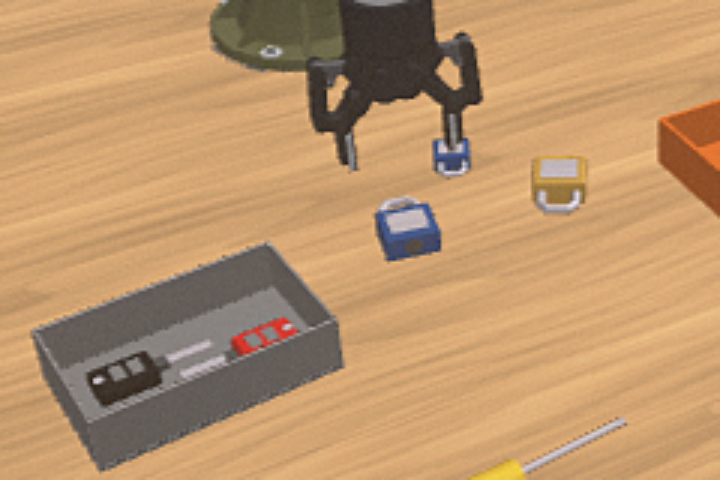

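Both keys lie in the bin, black at (125,378) and red at (265,337). The jaws are above the large blue padlock at (408,228).

```bash
python3 -m pendant '0 0 45 0 0 0 80; 0 0 70 0 0 0 80; 0 0 79 0 0 0 80; 0 0 79 0 0 0 80; 0 0 79 0 0 0 25; 0 0 79 0 0 0 25; 0 0 79 0 0 0 25; 0 0 79 0 0 0 25' 60
python3 -m pendant '0 0 0 0 0 0 25; 0 0 0 0 0 0 25; 0 0 -25 0 0 0 25; 0 0 -60 0 0 0 25; 0 0 -110 0 0 0 25; 0 0 -120 0 0 0 25'
python3 go.py 500 257 140 180
```

```text
clock: 13.55
tcp_pos: [0.4486, -0.0694, 0.0241]
eef_rot: [0.002, 0.089, 0.996, 0.0]
force: [-0.8, -0.3, 6.9]
grip_width: 0.0483
gripper_force: 64.8
clock: 14.15
tcp_pos: [0.4495, -0.0696, 0.1483]
eef_rot: [0.005, 0.089, 0.996, 0.001]
force: [1.4, -0.5, -2.2]
grip_width: 0.0487
gripper_force: 63.9
tcp [449.5 -69.6 148.3] yaw 79.8 q6 -2.04 w 48.7 F [ 1.4 -0.5 -2.2] t 14.15
shift [  8.1 330.3   8.9] turn [-0.006  0.008 -1.748]
```

```bash
python3 -m pendant '8 330 9 0 0 -1.748 25; 8 330 9 0 0 -1.748 25; 8 330 9 0 0 -1.748 25; 8 330 9 0 0 -1.748 25; 8 330 9 0 0 -1.748 25; 8 330 9 0 0 -1.748 25; 8 330 9 0 0 -1.748 25; 8 330 9 0 0 -1.748 25' >/dev/null
python3 go.py 500 257 120 180
```

```text
tcp [497.  260.  130.9] yaw 149.1 q6 -1.38 w 48.7 F [-0.2 -0.3 -2.3] t 14.95
shift [ 1.  -4.1 10.9] turn [ 0.002 -0.001 -0.539]
```

```bash
python3 -m pendant '1 -4 11 0 0 -0.539 25; 1 -4 11 0 0 -0.539 25; 1 -4 11 0 0 -0.539 25; 1 -4 11 0 0 -0.539 25; 1 -4 11 0 0 -0.539 25; 1 -4 50 0 0 -0.539 25; 1 -4 65 0 0 -0.539 25; 1 -4 65 0 0 -0.539 25' >/dev/null
python3 go.py 500 257 30 180
```

```text
tcp [498.8 252.7  64.4] yaw 179.3 q6 -0.84 w 48.4 F [ 0.3 -0.8 -3.3] t 15.75
shift [-4.5 -1.3 34.4] turn [ 0.005 -0.004 -0.012]
```

```bash
python3 -m pendant '-4 -1 20 0 0 0 25; -4 -1 32 0 0 0 25; -4 -1 34 0 0 0 25; -4 -1 34 0 0 0 25; -4 -1 34 0 0 0 62; -4 -1 34 0 0 0 62; -4 -1 34 0 0 0 62; -4 -1 34 0 0 0 62'
python3 -m pendant '0 0 -40 0 0 0 62; 0 0 -80 0 0 0 62; 0 0 -110 0 0 0 80; 0 0 -110 0 0 0 80'
python3 go.py 440 87 120 60.1
```

```text
clock: 16.55
tcp_pos: [0.5019, 0.258, 0.0346]
eef_rot: [0.001, -0.704, 0.711, -0.0]
force: [-0.1, 0.5, -0.3]
grip_width: 0.0618
gripper_force: 0.0
clock: 16.95
tcp_pos: [0.5038, 0.259, 0.1502]
eef_rot: [0.005, -0.704, 0.71, -0.001]
force: [-0.1, 0.9, 0.1]
grip_width: 0.0798
gripper_force: 0.0
tcp [503.8 259.  150.2] yaw 179.4 q6 -0.84 w 79.8 F [-0.1  0.9  0.1] t 16.95
shift [172.8  62.4  28.7] turn [1.000e-03 1.100e-02 2.083e+00]
```

```bash
python3 -m pendant '173 62 20 0 0 2.083 80; 173 62 20 0 0 2.083 80; 173 62 20 0 0 2.083 80; 173 62 20 0 0 2.083 80; 173 62 20 0 0 2.083 80; 173 62 20 0 0 2.083 80; 173 62 20 0 0 2.083 80; 173 62 20 0 0 2.083 80' >/dev/null
python3 go.py 440 87 100 60.1
```

```text
tcp [437.8  85.2 123.6] yaw 110.3 q6 -1.86 w 80.0 F [ 0.2 -0.2 -0.3] t 17.75
shift [-2.7  0.9 23.6] turn [ 0.    -0.     0.876]
```

```bash
python3 -m pendant '-3 1 24 0 0 0.876 80; -3 1 24 0 0 0.876 80; -3 1 24 0 0 0.876 80; -3 1 24 0 0 0.876 80; -3 1 24 0 0 0.876 80; -3 1 24 0 0 0.876 80; -3 1 24 0 0 0.876 80' >/dev/null
python3 go.py 440 87 22 60.1
python3 -m pendant '0 0 45 0 0 0 80; 0 0 70 0 0 0 80; 0 0 77 0 0 0 80; 0 0 77 0 0 0 80; 0 0 77 0 0 0 25; 0 0 77 0 0 0 25; 0 0 77 0 0 0 25; 0 0 77 0 0 0 25' 60
python3 -m pendant '0 0 0 0 0 0 25; 0 0 0 0 0 0 25; 0 0 -25 0 0 0 25; 0 0 -60 0 0 0 25; 0 0 -110 0 0 0 25; 0 0 -120 0 0 0 25'
python3 go.py 500 323 140 180
```

```text
tcp [440.2  87.4  99.6] yaw 60.4 q6 -2.74 w 80.4 F [-0.8 -0.2 -0.1] t 18.45
shift [ 0.  -0.4 77.6] turn [-0.    -0.     0.006]
clock: 19.25
tcp_pos: [0.4415, 0.0878, 0.0251]
eef_rot: [0.001, 0.254, 0.967, 0.001]
force: [-1.3, -0.9, 6.4]
grip_width: 0.0482
gripper_force: 64.9
clock: 19.85
tcp_pos: [0.4428, 0.0882, 0.1496]
eef_rot: [0.004, 0.254, 0.967, 0.003]
force: [0.1, 0.1, -1.7]
grip_width: 0.0481
gripper_force: 64.0
tcp [442.8  88.2 149.6] yaw 60.5 q6 -2.73 w 48.1 F [ 0.1  0.1 -1.7] t 19.85
shift [ 65.8 232.5  11. ] turn [-1.000e-03  1.200e-02 -2.085e+00]
```

```bash
python3 -m pendant '66 232 5 0 0 -2.085 25; 66 232 5 0 0 -2.085 25; 66 232 5 0 0 -2.085 25; 66 232 5 0 0 -2.085 25; 66 232 5 0 0 -2.085 25; 66 232 5 0 0 -2.085 25; 66 232 5 0 0 -2.085 25; 66 232 5 0 0 -2.085 25' >/dev/null
python3 go.py 500 323 140 180
```

```text
tcp [496.8 322.3 136.7] yaw 129.6 q6 -1.79 w 48.2 F [ 1.   0.9 -2.8] t 20.65
shift [-2.9 -1.5 -3.3] turn [ 0.001 -0.001 -0.879]
```

```bash
python3 -m pendant '-3 -1 0 0 0 -0.879 25; -3 -1 0 0 0 -0.879 25; -3 -1 0 0 0 -0.879 25; -3 -1 0 0 0 -0.879 25; -3 -1 0 0 0 -0.879 25; -3 -1 0 0 0 -0.879 25; -3 -1 0 0 0 -0.879 25' >/dev/null
python3 go.py 500 323 31 180
python3 - <<'E'
from h import *
f,_=bot.get_image("scene"); cv2.imwrite("pics/s4.png",cv2.resize(f[130:290,290:490],None,fx=3,fy=3)[:,:,::-1])
E
```

```text
tcp [499.9 323.  137.3] yaw 179.7 q6 -0.92 w 48.2 F [-0.5  0.5 -2.2] t 21.35
shift [ -0.   -0.2 106.3] turn [ 0.001 -0.    -0.006]
```

View pics/s4.png

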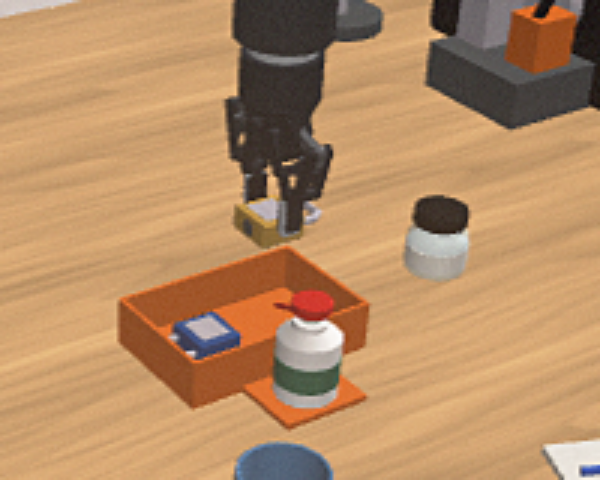

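The blue padlock lies in the tray at (207,333). The brass one is held above the free half at (268,222), so I'll lower it.

```bash
python3 -m pendant '0 0 40 0 0 0 25; 0 0 75 0 0 0 25; 0 0 95 0 0 0 25; 0 0 105 0 0 0 25; 0 0 105 0 0 0 25; 0 0 105 0 0 0 62; 0 0 105 0 0 0 62; 0 0 105 0 0 0 62'
python3 -m pendant '0 0 0 0 0 0 62; 0 0 -40 0 0 0 62; 0 0 -80 0 0 0 62; 0 0 -130 0 0 0 62; 0 0 -130 0 0 0 0; 0 0 -130 0 0 0 0; 0 0 -130 0 0 0 0; 0 0 -130 0 0 0 0'
python3 go.py 610 291 140 180
python3 - <<'E'
from h import *
f,_=bot.get_image("scene"); cv2.imwrite("pics/s5.png",cv2.resize(f[190:350,110:430],None,fx=2.4,fy=2.4)[:,:,::-1])
im=f;h=cv2.cvtColor(im,cv2.COLOR_RGB2HSV);H,S,V=[h[:,:,i].astype(int) for i in range(3)]
m=((((H<5)|(H>174))&(S>170)&(V>80))*255).astype(np.uint8)[222:241,378:410]
ys,xs=np.nonzero(m); p=((xs.min()+xs.max())/2+378,ys.min()+222); print(p,xs.max()-xs.min())
c=((xs.min()+xs.max())/2+378,ys.mean()+222); print(np.round(ray(c,.100,"scene")*1000))
E
```

```text
clock: 22.2
tcp_pos: [0.501, 0.3237, 0.0349]
eef_rot: [0.002, -0.705, 0.71, 0.0]
force: [-0.1, 0.2, -0.2]
grip_width: 0.0625
gripper_force: 0.0
clock: 23.0
tcp_pos: [0.4997, 0.3225, 0.1613]
eef_rot: [-0.001, -0.705, 0.71, 0.0]
force: [-0.2, 0.2, -0.4]
grip_width: 0.0036
gripper_force: 0.0
tcp [499.7 322.5 161.3] yaw 179.6 q6 -0.92 w 3.6 F [-0.2  0.2 -0.4] t 23.0
shift [  30.7 -110.5   21.1] turn [ 0.002 -0.002 -0.007]
(np.float64(391.0), np.int64(227)) 18
[[609. 279. 100.]]
```

View pics/s5.png

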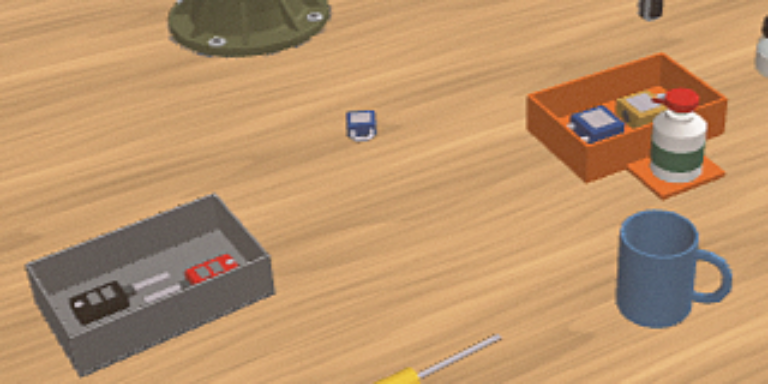

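All four are sorted: the keys at (100,300) and (212,268), the locks at (597,122) and (640,105). The gripper is shut, so I move over the cap, seen at (682,100).

```bash
python3 -m pendant '32 -110 0 0 0 0 0; 32 -110 0 0 0 0 0; 32 -110 0 0 0 0 0; 32 -110 21 0 0 0 0; 32 -110 21 0 0 0 0; 32 -110 21 0 0 0 0' >/dev/null
python3 go.py 610 290 113 180
python3 -m pendant '0 0 8 0 0 0 0; 0 0 14 0 0 0 0; 0 0 18 0 0 0 0; 0 0 20 0 0 0 0; 0 0 20 0 0 0 0'
python3 - <<'E'
from h import *
f,_=bot.get_image("scene"); cv2.imwrite("pics/s6.png",cv2.resize(f[160:290,320:460],None,fx=4,fy=4)[:,:,::-1])
E
```

```text
tcp [609.5 289.9 140.9] yaw 179.6 q6 -0.75 w 0.2 F [0.9 0.2 0.6] t 23.65
shift [-0.2 -0.5 27.9] turn [ 0.002 -0.002 -0.007]
clock: 24.15
tcp_pos: [0.6098, 0.2902, 0.1217]
eef_rot: [-0.0, -0.705, 0.709, 0.0]
force: [0.1, 0.3, 0.6]
grip_width: -0.0002
gripper_force: 0.0
```

View pics/s6.png

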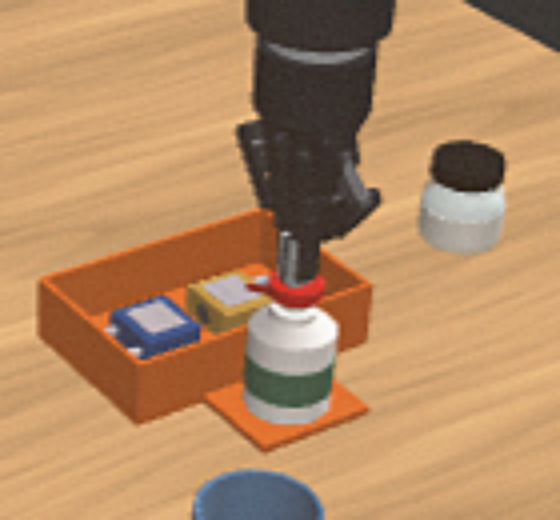

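The fingertips are on the cap at (297,285) and close to its centre. I'll press in small steps.

```bash
python3 -m pendant '0 0 2 0 0 0 0; 0 0 4 0 0 0 0; 0 0 5 0 0 0 0; 0 0 5 0 0 0 0'
python3 -m pendant '0 0 1 0 0 0 0; 0 0 2 0 0 0 0; 0 0 3 0 0 0 0; 0 0 3 0 0 0 0; 0 0 3 0 0 0 0'
```

```text
clock: 24.6
tcp_pos: [0.6102, 0.2904, 0.1174]
eef_rot: [0.0, -0.705, 0.709, -0.0]
force: [0.4, 0.6, 3.2]
grip_width: -0.0001
gripper_force: 1.7
clock: 25.1
tcp_pos: [0.6102, 0.2903, 0.1143]
eef_rot: [0.0, -0.705, 0.71, -0.0]
force: [0.1, 1.6, 4.4]
grip_width: 0.0
gripper_force: 2.4
```

```bash
python3 -m pendant '0 0 1 0 0 0 0; 0 0 2 0 0 0 0; 0 0 3 0 0 0 0; 0 0 3 0 0 0 0; 0 0 3 0 0 0 0'
python3 -m pendant '0 0 1 0 0 0 0; 0 0 2 0 0 0 0; 0 0 2 0 0 0 0; 0 0 2 0 0 0 0'
```

```text
clock: 25.6
tcp_pos: [0.6103, 0.2903, 0.1131]
eef_rot: [0.001, -0.705, 0.709, -0.0]
force: [-2.6, 0.3, 11.7]
grip_width: 0.0002
gripper_force: 5.6
clock: 26.0
tcp_pos: [0.6103, 0.2903, 0.113]
eef_rot: [0.001, -0.705, 0.709, -0.001]
force: [-7.2, -0.4, 17.2]
grip_width: 0.0003
gripper_force: 8.9
```

The cap is at its stop: the force rose from 4.4 N to 17 N while the tool stayed at 113 mm. I'll retreat up and away, then check.

```bash
python3 -m pendant '0 0 -5 0 0 0 0; 0 0 -12 0 0 0 0; 0 0 -30 0 0 0 0; 0 0 -70 0 0 0 0; 0 0 -100 0 0 0 0; 0 200 -100 0 0 0 0; 0 200 -100 0 0 0 0; 0 200 -100 0 0 0 0'
python3 -m pendant '0 0 0 0 0 0 0; 0 0 0 0 0 0 0; 0 0 0 0 0 0 0; 0 0 0 0 0 0 0; 0 0 0 0 0 0 0'
python3 - <<'E'
from h import *
f,_=bot.get_image("scene"); cv2.imwrite("pics/s7.png",cv2.resize(f[190:350,110:430],None,fx=2.4,fy=2.4)[:,:,::-1])
E
```

```text
clock: 26.8
tcp_pos: [0.458, 0.2906, 0.2068]
eef_rot: [-0.002, -0.704, 0.71, 0.0]
force: [-1.1, 0.8, 1.0]
grip_width: -0.0002
gripper_force: 0.0
clock: 27.3
tcp_pos: [0.4607, 0.2911, 0.2082]
eef_rot: [-0.001, -0.704, 0.71, -0.0]
force: [1.0, -0.1, -0.2]
grip_width: 0.0004
gripper_force: 0.0
```

View pics/s7.png

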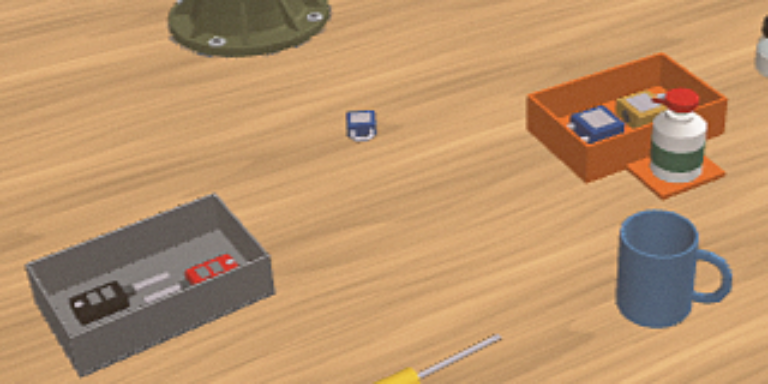

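The cap is back up at (682,100), and the locks and keys are where I set them.

```bash
python3 -c "
from plant import bot
print(bot.sign_off())"
```

```text
the job is handed in; nothing more can be done
None
```

Job handed in at about 27 s: both padlocks are in the orange tray, both car keys are in the grey bin, and the oil cap was pressed to its stop and sprang back up; the mug, screwdriver and jar were never touched.

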